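# Put the glazed lids on their jars

### The job

Put each of the four glazed lids on the jar of its own colour, so that it sits level and fully home in the mouth. Set the lids down gently, never dropping them, and leave the jars standing where they are; do not disturb the yellow bottle or the dark wooden puck.

Things in the scene. Friction and masses are not known exactly. Their poses are not given: they have to be found in the camera images.
- lid_blue: loose cobalt blue glazed stoneware lid, 0.10 to 0.17 kg, round, 46 mm high, lying right way up (knob on top) on the bench. Origin: centre of its underside, z axis up through the knob. From below: a bare-clay locating boss 54 mm in diameter and 8 mm high (z 0 to 8 mm); the glazed disc, 88 mm in diameter, z 8 to 12 mm at its edge and rising to 16 mm at the middle; a neck 18 mm in diameter, z 16 to 24 mm; a cylindrical knob 26 mm in diameter, z 24 to 46 mm, to hold it by.
- jar_blue: loose cobalt blue glazed stoneware jar, 0.30 to 0.48 kg, open, standing upright on the bench, round, 68 mm high, 96 mm wide at its belly (26 mm up), 80 mm outside at the rim, mouth 70 mm in diameter, wall 5 mm. Origin: centre of its underside, z axis up through the mouth. With its lid home the disc's underside rests on the rim and the boss is inside the mouth (8 mm play all round): the lid's origin is then 60 mm above the jar's.
- lid_white: loose off-white glazed stoneware lid, 0.10 to 0.17 kg, round, 46 mm high, lying right way up (knob on top) on the bench. Origin: centre of its underside, z axis up through the knob. From below: a bare-clay locating boss 54 mm in diameter and 8 mm high (z 0 to 8 mm); the glazed disc, 88 mm in diameter, z 8 to 12 mm at its edge and rising to 16 mm at the middle; a neck 18 mm in diameter, z 16 to 24 mm; a cylindrical knob 26 mm in diameter, z 24 to 46 mm, to hold it by.
- jar_white: loose off-white glazed stoneware jar, 0.30 to 0.48 kg, open, standing upright on the bench, round, 68 mm high, 96 mm wide at its belly (26 mm up), 80 mm outside at the rim, mouth 70 mm in diameter, wall 5 mm. Origin: centre of its underside, z axis up through the mouth. With its lid home the disc's underside rests on the rim and the boss is inside the mouth (8 mm play all round): the lid's origin is then 60 mm above the jar's.
- lid_green: loose leaf green glazed stoneware lid, 0.10 to 0.17 kg, round, 46 mm high, lying right way up (knob on top) on the bench. Origin: centre of its underside, z axis up through the knob. From below: a bare-clay locating boss 54 mm in diameter and 8 mm high (z 0 to 8 mm); the glazed disc, 88 mm in diameter, z 8 to 12 mm at its edge and rising to 16 mm at the middle; a neck 18 mm in diameter, z 16 to 24 mm; a cylindrical knob 26 mm in diameter, z 24 to 46 mm, to hold it by.
- jar_green: loose leaf green glazed stoneware jar, 0.30 to 0.48 kg, open, standing upright on the bench, round, 68 mm high, 96 mm wide at its belly (26 mm up), 80 mm outside at the rim, mouth 70 mm in diameter, wall 5 mm. Origin: centre of its underside, z axis up through the mouth. With its lid home the disc's underside rests on the rim and the boss is inside the mouth (8 mm play all round): the lid's origin is then 60 mm above the jar's.
- lid_red: loose dark red glazed stoneware lid, 0.10 to 0.17 kg, round, 46 mm high, lying right way up (knob on top) on the bench. Origin: centre of its underside, z axis up through the knob. From below: a bare-clay locating boss 54 mm in diameter and 8 mm high (z 0 to 8 mm); the glazed disc, 88 mm in diameter, z 8 to 12 mm at its edge and rising to 16 mm at the middle; a neck 18 mm in diameter, z 16 to 24 mm; a cylindrical knob 26 mm in diameter, z 24 to 46 mm, to hold it by.
- jar_red: loose dark red glazed stoneware jar, 0.30 to 0.48 kg, open, standing upright on the bench, round, 68 mm high, 96 mm wide at its belly (26 mm up), 80 mm outside at the rim, mouth 70 mm in diameter, wall 5 mm. Origin: centre of its underside, z axis up through the mouth. With its lid home the disc's underside rests on the rim and the boss is inside the mouth (8 mm play all round): the lid's origin is then 60 mm above the jar's.
- glaze_bottle: bystander: loose upright yellow plastic bottle with a black cap and a paper label, 56 mm in diameter, 110 mm high, 0.28 kg. Origin: centre of its underside.
- wood_tamper: bystander: dark brown wooden puck (a potter's tamper), a plain loose cylinder standing upright, 66 mm in diameter, 50 mm high, 0.2 kg. Origin: centre of its underside.
Mind the look-alikes: they are no part of the job. What is shaped like the jar_red but pink is not meant. Leave any pink look-alike of the lid_green alone.

How it is judged (in metres and radians):
At the end, for the whole second after the job is handed in: Each lid is on the jar of its colour: centres within 12 mm, lid origin 56-64 mm above the jar's, both tilted under 0.08 rad and at rest (0.02 m/s); jars within 40 mm of their starts; bottle and puck upright (0.2 rad), within 30 mm of their starts (horizontal distance between lid_blue and jar_blue below 0.012 m and z of lid_blue in the frame of jar_blue between 0.056 and 0.064 m and angle between each of lid_blue, jar_blue, lid_white, jar_white, lid_green, jar_green, lid_red, jar_red's own z axis and vertical below 0.08 rad and distance of each of jar_blue, jar_white, jar_green, jar_red from where it was at the start of the episode below 0.04 m and linear speed of each of lid_blue, jar_blue, lid_white, jar_white, lid_green, jar_green, lid_red, jar_red below 0.02 m/s and horizontal distance between lid_white and jar_white below 0.012 m and z of lid_white in the frame of jar_white between 0.056 and 0.064 m and horizontal distance between lid_green and jar_green below 0.012 m and z of lid_green in the frame of jar_green between 0.056 and 0.064 m and horizontal distance between lid_red and jar_red below 0.012 m and z of lid_red in the frame of jar_red between 0.056 and 0.064 m and distance of each of glaze_bottle, wood_tamper from where it was at the start of the episode below 0.03 m and angle between each of glaze_bottle, wood_tamper's own z axis and vertical below 0.2 rad); the robot touches nothing.
It fails at once if the yellow bottle was knocked over or shifted by more than 30 mm (distance of glaze_bottle from where it was at the start of the episode above 0.03 m or angle between glaze_bottle's own z axis and vertical above 0.3 rad).
It fails at once if the wooden puck was knocked over or shifted by more than 30 mm (distance of wood_tamper from where it was at the start of the episode above 0.03 m or angle between wood_tamper's own z axis and vertical above 0.3 rad).
It fails at once if a lid was dropped or thrown: moving faster than 0.7 m/s (a fall of about 25 mm) with nothing touching it ((linear speed of lid_blue above 0.7 m/s and contact force between lid_blue and anything else below 0.01 N) or (linear speed of lid_white above 0.7 m/s and contact force between lid_white and anything else below 0.01 N) or (linear speed of lid_green above 0.7 m/s and contact force between lid_green and anything else below 0.01 N) or (linear speed of lid_red above 0.7 m/s and contact force between lid_red and anything else below 0.01 N)).
It also fails if it takes over 128 s, if anything falls off the work surface, if the arm or the gripper's body presses on something with over 40 N, if the wrist force passes 120 N, or if a joint passes its speed limit or range.

### The arm

A 6-joint arm with a two-finger parallel gripper is mounted at the origin on the work surface. World frame = base frame: x ahead of the robot, y to its left, z up, the work surface at z = 0. Lengths are in mm, angles in rad, forces in N, time in s.
With the tool pointing down it reaches from about 275 to 975 mm from the base axis. Payload 8.4 kg.
Tool frame: the origin (TCP) lies at the very end of the fingers, on their centre line; the grasp point (between the pads) lies behind it (bot.grip_point_offset is the y of the grasp point in the tool frame, in mm); y points along the fingers, x is the direction in which the jaws open and shut, and the axes are right-handed (so a half turn about y gives the same grasp; the last joint's range is limited). The gripper opens to 92 mm and grips with 3 to 60 N. Pads are 20 mm wide; open, the fingers measure 128 mm over their backs; the gripper's body (75 mm by 189 mm) begins 69 mm behind the grasp point.
Start: joints at [1.33, 0.353, 1.633, -0, 1.155, -0.002], TCP at [147.834, 607.267, 214.583] pointing down, gripper open.
Joint ranges: [-2.63, 2.63], [-0.92, 2.1], [0.06, 2.66], [-1.3, 4.44], [0, 2.69], [-3.02, 3.02]. Speed limits (rad/s): [2.22, 2.22, 2.79, 3.14, 3.14, 3.14].

### API

Orientations are given as a unit quaternion [w, x, y, z].
In Python, from rig import readout, cams, finish_job, bot gives the robot as it stands.
- The arm moves only by the tool carry_out, never from a script. Its argument "series" is a list of rows, each a list of 3 entries, a list of its own where there are three numbers: the gripper command: -1 is fully open, 1 is shut, values between are in proportion, then the shift along the world's x, y, z in units of 25 mm (1.0 is 25 mm), then the turn, a rotation vector about the world's x, y, z in units of 5 degrees (1.0 is 5 degrees). A call has 1 to 5 rows; each row is the pose to reach, as a shift and turn from the pose measured when the call began; what a row does not reach only later rows make up. A row lasts 1/12 s, in which the tool goes at most 41.7 mm and 7.16 degrees, less where a joint would pass 70% of its speed; a pose out of reach is approached as far as the arm can. A call with a gripper value outside its range is refused whole. The fingers move at their own pace and stop on an object; "squeeze" is the grip in N (left out, the last holds). Time passes only in rows, so rows that repeat a pose let the fingers close. It gives the time, the measured TCP pose, the force and the opening at its end, in the units of the state.
- readout.sense(): the state, without advancing time (a new reading comes with each control period).
- cams.read_camera(name): name is "side" or "top"; returns (picture, depth): 420x560x3 uint8, red, green, blue; 420x560 float32, mm along the optical axis (not along the pixel's ray), 0 where there is no reading.
- cams.camera_info(name): a dict with "fx", "fy", "cx", "cy" (pixels), "cam_to_world" (4x4, takes a point from camera to world coordinates). Camera axes: x right, y down, z forward; pixel columns grow to the right and rows downward; lengths in mm; the calibration is good to about 2 mm. A picture is of the moment at which its call begins. camera_info takes no time and is no camera call.
- finish_job(): hands the job in, once; it reports no verdict.
The state is a dict: "time_s": time; "joint_pos": joint angles; "dq": joint speeds; "tau": joint torques, N m; "ee_pos": TCP position; "orientation": TCP orientation; "ft_force": force on the tool from outside, world axes, zero at the start; "torque": the same for the moment, N m; "grip_width": finger opening in mm.
Only numpy, scipy, OpenCV 4.12 (cv2) and the standard library are available. Lean on these libraries where they do the work, as an engineer would, in place of code of your own. Each camera call takes 0.05 s, during which the arm holds its last target. There are 200 camera calls.

## Working session

There is one attempt and no reset: what is moved stays moved. The work goes in short steps, Python scripts to look and compute and a tool call to move; the robot and the scene stay as the last step left them, time stands still between calls to the robot, and variables do not carry over. Pictures are saved under pics/ and viewed, about 12 in all and at most 16, crops included, and the job is handed in when it is done.

Besides the shell and the picture viewer there is one more tool, called after "Request:" as a command line: name --argument value ..., lists and objects as JSON in quotes. carry_out: Moves the arm, as the interface text tells. Its arguments: {"type":"object","properties":{"series":{"type":"array"},"squeeze":{"type":"number"}},"required":["series"]}

```bash
mkdir -p pics
python3 - <<'E'
from rig import readout,cams,bot
import cv2,numpy as np
print(readout.sense(), bot.grip_point_offset)
for n in("top","side"):
    p,d=cams.read_camera(n); cv2.imwrite(f"pics/{n}0.png",p[:,:,::-1]); np.savez(f"/tmp/{n}0.npz",p=p,d=d)
    print(n,cams.camera_info(n))
E
```

```text
{'time_s': 0.0, 'joint_pos': array([ 1.32961666e+00,  3.53644046e-01,  1.63411612e+00, -4.26386940e-05,
        1.15519125e+00, -2.36877035e-03]), 'dq': array([ 1.23720711e-03,  1.97074387e-04, -1.02426630e-03, -9.68083278e-04,
       -3.79020959e-05, -6.29090613e-04]), 'tau': array([ 7.85399934e-04, -5.93820477e+01, -3.34223843e+01,  6.98725926e-02,
        2.32718408e-02, -8.46562125e-05]), 'ee_pos': array([147.72098396, 606.79288642, 213.87396006]), 'orientation': array([-0.5556901 ,  0.55630365,  0.43651361, -0.4372535 ]), 'ft_force': array([-0.54645902,  0.34264561,  0.15260573]), 'torque': array([-0.0247729 ,  0.00503217, -0.00785664]), 'grip_width': 92.33758061430805} -18.700000000000003
top {'fx': 397.14755684504047, 'fy': 397.14755684504047, 'cx': 282.68882235773316, 'cy': 211.71938226646165, 'cam_to_world': array([[ 2.77469684e-02, -9.89477968e-01,  1.41998088e-01,
         4.25977194e+02],
       [-9.99430900e-01, -2.47345021e-02,  2.29364544e-02,
        -1.24372831e+01],
       [-1.91828642e-02, -1.42553694e-01, -9.89601163e-01,
         1.01820726e+03],
       [ 0.00000000e+00,  0.00000000e+00,  0.00000000e+00,
         1.00000000e+00]])}
side {'fx': 394.01915909912105, 'fy': 394.01915909912105, 'cx': 276.81990753897804, 'cy': 209.83569320598028, 'cam_to_world': array([[ 9.96340363e-01, -4.98394797e-02,  6.94399597e-02,
         4.93214458e+02],
       [-8.49161412e-02, -4.84459748e-01,  8.70682492e-01,
        -9.13328540e+02],
       [-9.75349694e-03, -8.73392683e-01, -4.86918977e-01,
         5.36545694e+02],
       [ 0.00000000e+00,  0.00000000e+00,  0.00000000e+00,
         1.00000000e+00]])}
```

View pics/top0.png

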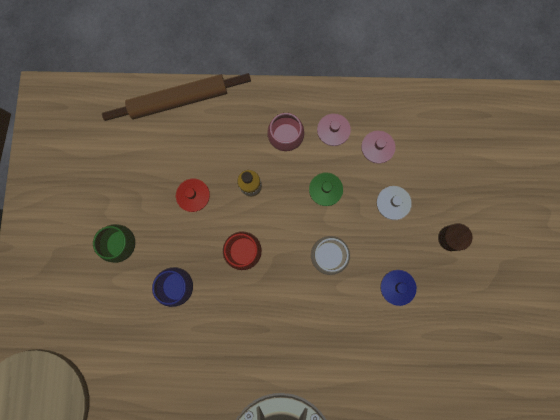

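View pics/side0.png

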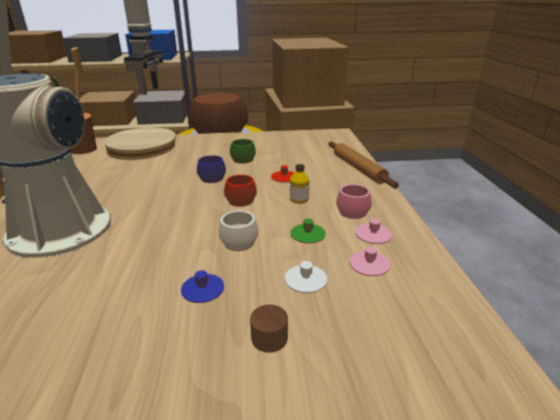

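The top view shows these jars: green (112,243), blue (172,288), red (242,251) and white (331,256). The lids are red (193,195), green (326,189), white (394,203) and blue (398,288). The bottle is at (249,182) and the puck at (456,237). The pink jar and the two pink lids are decoys. The side view agrees.

```bash
cat > h.py <<'E'
import numpy as np,cv2
from rig import cams,readout
def cloud(n,d):
    c=cams.camera_info(n);v,u=np.mgrid[:420,:560]
    P=np.stack([(u-c["cx"])/c["fx"]*d,(v-c["cy"])/c["fy"]*d,d],-1);T=c["cam_to_world"]
    return P@T[:3,:3].T+T[:3,3]
def circ(Q):
    (x,y),r=cv2.minEnclosingCircle(Q[:,:2].astype(np.float32));return round(x,1),round(y,1),round(r,1),len(Q)
E
cat > m.py <<'E'
from h import *
z=np.load("/tmp/top0.npz");W=cloud("top",z["d"]);S=np.load("/tmp/side0.npz");WS=cloud("side",S["d"])
print("table z",np.median(W[300:340,250:350,2]))
v,u=np.mgrid[:420,:560]
def near(W,x,y,r,lo,hi):
    m=(np.hypot(W[...,0]-x,W[...,1]-y)<r)&(W[...,2]>lo)&(W[...,2]<hi);return W[m]
for n,(a,b) in dict(jg=(112,243),jb=(172,288),jr=(242,251),jw=(331,256),lr=(193,195),lg=(326,189),lw=(394,203),lb=(398,288),bottle=(249,182),puck=(456,237),pj=(286,132),pl=(334,130)).items():
    x,y=W[b,a,:2]
    for nm,w in(("top",W),("side",WS)):
        if n[0]=='j' or n=='pj': Q=near(w,x,y,58,61,76);print(n,nm,"rim",circ(Q) if len(Q) else 0)
        elif n[0] in'l' or n=='pl':
            D=near(w,x,y,55,5,20);K=near(w,x,y,40,38,52)
            print(n,nm,"disc",circ(D) if len(D) else 0,"knob",circ(K) if len(K) else 0, K[:,:2].mean(0).round(1) if len(K) else 0)
        else: print(n,nm,circ(near(w,x,y,45,30,120)))
E
python3 m.py
```

```text
table z 0.9202207644913187
jg top rim (478.4, 426.2, 42.2, 249)
jg side rim (478.3, 427.2, 42.7, 122)
jb top rim (376.0, 273.9, 42.1, 280)
jb side rim (374.6, 273.8, 43.8, 163)
jr top rim (468.6, 109.1, 42.1, 258)
jr side rim (469.3, 109.2, 43.3, 206)
jw top rim (462.8, -107.9, 42.4, 276)
jw side rim (463.6, -108.8, 42.4, 299)
lr top disc (603.7, 236.2, 54.0, 789) knob (609.4, 246.3, 13.0, 87) [608.4 245.6]
lr side disc (605.8, 246.2, 45.2, 181) knob (609.4, 245.1, 14.1, 40) [608.2 242. ]
lg top disc (627.5, -93.9, 50.2, 804) knob (632.6, -97.4, 12.9, 86) [631.8 -97.2]
lg side disc (632.1, -97.0, 45.0, 493) knob (631.8, -96.9, 14.4, 74) [ 632.3 -101.1]
lw top disc (595.8, -262.5, 54.2, 820) knob (602.4, -271.2, 13.4, 92) [ 601.3 -270. ]
lw side disc (602.3, -271.3, 45.4, 813) knob (602.3, -272.2, 12.8, 116) [ 601.4 -274.9]
lb top disc (385.0, -270.7, 53.9, 901) knob (388.9, -279.3, 12.6, 98) [ 389.1 -278.9]
lb side disc (389.5, -279.8, 45.1, 873) knob (389.1, -281.4, 13.1, 122) [ 389.6 -283.4]
bottle top (637.3, 96.4, 28.3, 464)
bottle side (636.7, 93.2, 28.0, 490)
puck top (515.1, -415.7, 33.3, 659)
puck side (516.2, -416.4, 33.9, 1165)
pj top rim (773.2, 9.3, 42.3, 247)
pj side rim (774.0, 8.2, 43.0, 232)
pl top disc (783.1, -115.9, 53.3, 748) knob (793.0, -116.4, 13.2, 84) [ 792.6 -115.8]
pl side disc (793.6, -116.2, 46.2, 509) knob (793.7, -115.1, 14.3, 81) [ 792. -119.]
```

Request:
carry_out --series '[[-1,[18.41,-14.43,-3.0],[0,0,0]],[-1,[18.41,-14.43,-3.0],[0,0,0]],[-1,[18.41,-14.43,-3.0],[0,0,0]],[-1,[18.41,-14.43,-3.0],[0,0,0]],[-1,[18.41,-14.43,-3.0],[0,0,0]]]' --squeeze 25

```text
time_s: 0.52
ee_pos: [311.3, 478.2, 187.4]
orientation: [-0.556, 0.556, 0.437, -0.438]
ft_force: [0.5, 0.8, -0.4]
grip_width: 91.8
```

Request:
carry_out --series '[[-1,[11.87,-9.29,-2.7],[0,0,0]],[-1,[11.87,-9.29,-2.7],[0,0,0]],[-1,[11.87,-9.29,-2.7],[0,0,0]],[-1,[11.87,-9.29,-2.7],[0,0,0]],[-1,[11.87,-9.29,-2.7],[0,0,0]]]'

```text
time_s: 0.93
ee_pos: [472.8, 351.4, 150.5]
orientation: [-0.556, 0.556, 0.436, -0.438]
ft_force: [0.3, 1.3, -0.2]
grip_width: 91.9
```

Remaining to (608.5,246,90).

Request:
carry_out --series '[[-1,[5.43,-4.22,-2.4],[0,0,0]],[-1,[5.43,-4.22,-2.4],[0,0,0]],[-1,[5.43,-4.22,-2.4],[0,0,0]],[-1,[5.43,-4.22,-2.4],[0,0,0]],[-1,[5.43,-4.22,-2.4],[0,0,0]]]'

```text
time_s: 1.35
ee_pos: [610.9, 242.4, 88.4]
orientation: [-0.556, 0.557, 0.435, -0.438]
ft_force: [-1.1, 0.3, -0.6]
grip_width: 91.8
```

Request:
carry_out --series '[[-1,[-0.1,0.14,-0.6],[0,0,0]],[-1,[-0.1,0.14,-1.4],[0,0,0]],[-1,[-0.1,0.14,-2.1],[0,0,0]],[-1,[-0.1,0.14,-2.5],[0,0,0]],[-1,[-0.1,0.14,-2.66],[0,0,0]]]'

```text
time_s: 1.77
ee_pos: [607.0, 245.7, 20.1]
orientation: [-0.556, 0.556, 0.434, -0.439]
ft_force: [0.3, -0.2, 0.3]
grip_width: 92.4
```

Run:
```python
from h import *
p,d=cams.read_camera("side");cv2.imwrite("pics/s1.png",cv2.resize(p[130:240,190:350,::-1],None,fx=4,fy=4))
s=readout.sense();print(s["ee_pos"],s["ft_force"])
```

```text
[607.23216658 245.78314269  20.30369563] [-0.51156547 -0.36098138 -0.36632242]
```

View pics/s1.png

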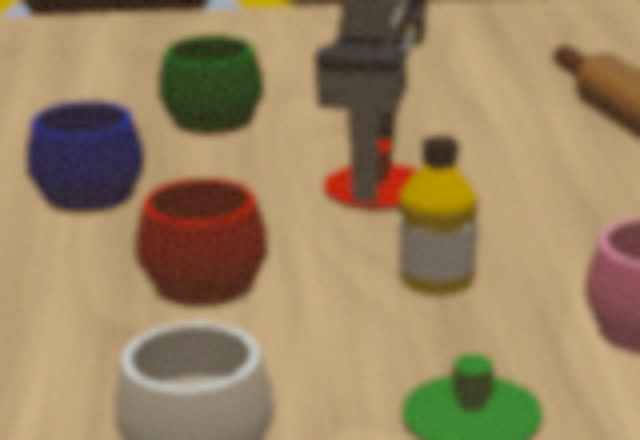

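The fingers straddle the red knob (crop ~(380,160)), clear of the bottle. I'll close now.

Request:
carry_out --series '[[1,[0.02,0,0.04],[0,0,0]],[1,[0.02,0,0.04],[0,0,0]],[1,[0.02,0,0.04],[0,0,0]],[1,[0.02,0,0.04],[0,0,0]],[1,[0.02,0,0.04],[0,0,0]]]'

```text
time_s: 2.23
ee_pos: [608.2, 246.1, 22.1]
orientation: [-0.556, 0.557, 0.435, -0.438]
ft_force: [-0.2, -0.1, 0.5]
grip_width: 60.6
```

Request:
carry_out --series '[[1,[0,0,0],[0,0,0]],[1,[0,0,0],[0,0,0]],[1,[0,0,0],[0,0,0]],[1,[0,0,0],[0,0,0]],[1,[0,0,0],[0,0,0]]]'

```text
time_s: 2.65
ee_pos: [608.1, 246.0, 22.1]
orientation: [-0.556, 0.557, 0.435, -0.438]
ft_force: [0.2, 2.7, 1.3]
grip_width: 27.2
```

Request:
carry_out --series '[[1,[0,0,0],[0,0,0]],[1,[0,0,0.4],[0,0,0]],[1,[0,0,1.4],[0,0,0]],[1,[0,0,2.5],[0,0,0]],[1,[0,0,3.6],[0,0,0]]]'

```text
time_s: 3.07
ee_pos: [607.6, 245.8, 113.1]
orientation: [-0.556, 0.556, 0.435, -0.439]
ft_force: [1.2, 0.2, -2.7]
grip_width: 25.3
```

Request:
carry_out --series '[[1,[-0.4,-0.4,0.3],[0,0,0]],[1,[-1.4,-1.4,0.3],[0,0,0]],[1,[-2.5,-2.5,0.3],[0,0,0]],[1,[-3.5,-3.5,0.3],[0,0,0]],[1,[-4.4,-4.4,0.3],[0,0,0]]]'

```text
time_s: 3.48
ee_pos: [495.6, 134.5, 121.0]
orientation: [-0.556, 0.556, 0.434, -0.439]
ft_force: [0.4, -0.6, -1.3]
grip_width: 25.0
```

Request:
carry_out --series '[[1,[-0.6,-0.6,0],[0,0,0]],[1,[-1.06,-1.01,-0.2],[0,0,0]],[1,[-1.06,-1.01,-0.5],[0,0,0]],[1,[-1.06,-1.01,-0.8],[0,0,0]],[1,[-1.06,-1.01,-0.8],[0,0,0]]]'

```text
time_s: 3.9
ee_pos: [469.2, 109.5, 100.1]
orientation: [-0.556, 0.556, 0.434, -0.439]
ft_force: [-0.5, -0.4, -1.3]
grip_width: 25.0
```

Run:
```python
from h import *
p,d=cams.read_camera("side");cv2.imwrite("pics/s2.png",cv2.resize(p[110:240,190:350,::-1],None,fx=4,fy=4))
W=cloud("side",d);s=readout.sense();e=s["ee_pos"];print(e,s["ft_force"])
m=(np.hypot(W[...,0]-e[0],W[...,1]-e[1])<50)&(p[...,0]>1.8*p[...,1])
for lo,hi in((60,73),(78,97)): print(lo,circ(W[m&(W[...,2]>lo)&(W[...,2]<hi)]))
```

```text
[469.51329538 109.69614009 100.48593171] [-0.05902018  0.20793482 -0.39344914]
60 (471.1, 102.9, 42.1, 137)
78 (468.9, 106.3, 43.4, 278)
```

View pics/s2.png

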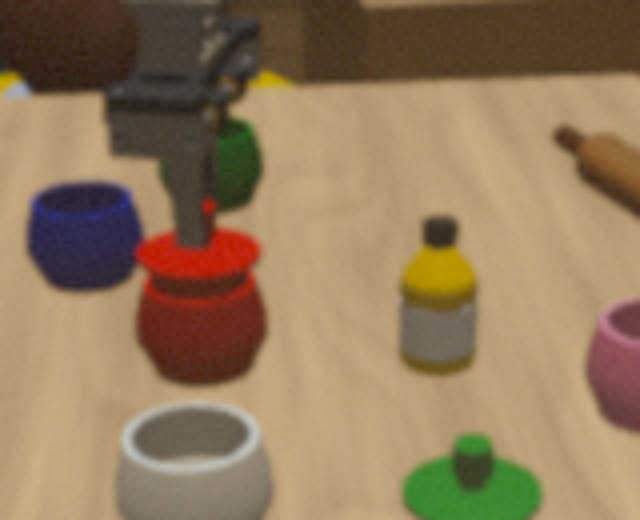

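The lid is level and centred over the red jar (crop: disc (200,250), jar (202,320)). I'll lower it gently.

Request:
carry_out --series '[[1,[0,0,-0.25],[0,0,0]],[1,[0,0,-0.45],[0,0,0]],[1,[0,0,-0.6],[0,0,0]],[1,[0,0,-0.66],[0,0,0]],[1,[0,0,-0.7],[0,0,0]]]'

```text
time_s: 4.37
ee_pos: [469.4, 109.8, 82.5]
orientation: [0.556, -0.556, -0.434, 0.439]
ft_force: [-1.0, -0.0, -1.2]
grip_width: 25.1
```

Request:
carry_out --series '[[1,[0,0,-0.04],[0,0,0]],[1,[0,0,-0.04],[0,0,0]]]'

```text
time_s: 4.53
ee_pos: [469.5, 109.8, 82.0]
orientation: [0.556, -0.556, -0.434, 0.439]
ft_force: [-2.4, -1.1, 3.8]
grip_width: 25.3
```

Request:
carry_out --series '[[0.2,[0,0,0],[0,0,0]],[0.0,[0,0,0],[0,0,0]],[-0.3,[0,0,0],[0,0,0]],[-0.6,[0,0,0],[0,0,0]],[-1,[0,0,0.2],[0,0,0]]]'

```text
time_s: 4.95
ee_pos: [469.0, 109.7, 86.5]
orientation: [0.556, -0.556, -0.434, 0.44]
ft_force: [-0.9, 0.5, 0.0]
grip_width: 56.2
```

Request:
carry_out --series '[[-1,[0,0,0.5],[0,0,0]],[-1,[0,0,1.4],[0,0,0]],[-1,[0,0,2.4],[0,0,0]],[-1,[0.5,-0.5,3.4],[0,0,0]],[-1,[1.5,-1.5,3.4],[0,0,0]]]'

```text
time_s: 5.37
ee_pos: [507.6, 73.7, 176.3]
orientation: [-0.555, 0.556, 0.436, -0.439]
ft_force: [1.3, -0.0, 0.1]
grip_width: 89.4
```

Request:
carry_out --series '[[-1,[4.98,-6.83,-2.6],[0,0,0]],[-1,[4.98,-6.83,-2.6],[0,0,0]],[-1,[4.98,-6.83,-2.6],[0,0,0]],[-1,[4.98,-6.83,-2.6],[0,0,0]],[-1,[4.98,-6.83,-2.6],[0,0,0]]]'

```text
time_s: 5.78
ee_pos: [626.9, -90.4, 114.1]
orientation: [-0.555, 0.556, 0.436, -0.439]
ft_force: [0.3, 1.3, 1.8]
grip_width: 91.9
```

Request:
carry_out --series '[[-1,[0.21,-0.27,-0.5],[0,0,0]],[-1,[0.21,-0.27,-1.5],[0,0,0]],[-1,[0.21,-0.27,-2.5],[0,0,0]],[-1,[0.21,-0.27,-3.3],[0,0,0]],[-1,[0.21,-0.27,-3.66],[0,0,0]]]'

```text
time_s: 6.2
ee_pos: [630.4, -97.2, 20.0]
orientation: [0.556, -0.555, -0.435, 0.439]
ft_force: [-0.9, -0.0, 0.4]
grip_width: 91.9
```

Request:
carry_out --series '[[-0.5,[0,0,0],[0,0,0]],[1,[0,0,0],[0,0,0]],[1,[0,0,0],[0,0,0]],[1,[0,0,0],[0,0,0]],[1,[0,0,0],[0,0,0]]]'

```text
time_s: 6.62
ee_pos: [631.3, -97.2, 21.4]
orientation: [-0.555, 0.556, 0.436, -0.439]
ft_force: [0.6, -0.4, 0.0]
grip_width: 60.7
```

Request:
carry_out --series '[[1,[0,0,0],[0,0,0]],[1,[0,0,0],[0,0,0]],[1,[0,0,0],[0,0,0]],[1,[0,0,0],[0,0,0]],[1,[0,0,0],[0,0,0]]]'

```text
time_s: 7.03
ee_pos: [631.3, -97.2, 21.4]
orientation: [-0.555, 0.556, 0.436, -0.439]
ft_force: [-0.0, -1.0, 0.1]
grip_width: 27.2
```

Request:
carry_out --series '[[1,[0,0,0],[0,0,0]],[1,[0,0,0.4],[0,0,0]],[1,[0,0,1.4],[0,0,0]],[1,[0,0,2.7],[0,0,0]],[1,[0,0,4],[0,0,0]]]'

```text
time_s: 7.45
ee_pos: [630.4, -97.1, 122.3]
orientation: [0.556, -0.555, -0.435, 0.439]
ft_force: [0.5, 0.3, -1.6]
grip_width: 24.7
```

Request:
carry_out --series '[[1,[-0.5,0.5,1.4],[0,0,0]],[1,[-1.2,1.4,1.8],[0,0,0]],[1,[-2,2.6,1.8],[0,0,0]],[1,[-2.7,3.9,1.8],[0,0,0]],[1,[-3.2,5.3,1.8],[0,0,0]]]'

```text
time_s: 7.87
ee_pos: [548.6, 36.0, 168.2]
orientation: [0.556, -0.555, -0.435, 0.439]
ft_force: [1.3, 1.3, -1.9]
grip_width: 25.1
```

Request:
carry_out --series '[[1,[-0.3,1.5,0],[0,0,0]],[1,[-0.6,3,0],[0,0,0]],[1,[-0.8,4.5,0],[0,0,0]],[1,[-1.1,6,0],[0,0,0]],[1,[-1.4,7.5,0],[0,0,0]]]'

```text
time_s: 8.28
ee_pos: [512.8, 225.2, 168.8]
orientation: [0.556, -0.556, -0.435, 0.439]
ft_force: [0.9, 0.3, -2.0]
grip_width: 25.0
```

Request:
carry_out --series '[[1,[-0.3,1.5,0],[0,0,0]],[1,[-0.6,3,0],[0,0,0]],[1,[-0.8,4.5,0],[0,0,0]],[1,[-1.1,5.7,-0.4],[0,0,0]],[1,[-1.4,6.6,-1],[0,0,0]]]'

```text
time_s: 8.7
ee_pos: [478.1, 393.7, 145.6]
orientation: [0.556, -0.555, -0.437, 0.438]
ft_force: [-0.3, 0.2, -2.0]
grip_width: 25.0
```

Request:
carry_out --series '[[1,[0,0.7,-0.2],[0,0,0]],[1,[0,1.32,-0.6],[0,0,0]],[1,[0,1.32,-1.1],[0,0,0]],[1,[0,1.32,-1.6],[0,0,0]],[1,[0,1.32,-1.8],[0,0,0]]]'

```text
time_s: 9.12
ee_pos: [476.9, 425.0, 98.5]
orientation: [0.556, -0.555, -0.436, 0.439]
ft_force: [-0.3, -1.0, -1.7]
grip_width: 25.1
```

Request:
carry_out --series '[[1,[0,0,0],[0,0,0]],[1,[0,0,0],[0,0,0]]]'

```text
time_s: 9.28
ee_pos: [476.6, 423.5, 97.8]
orientation: [0.556, -0.556, -0.435, 0.44]
ft_force: [-0.6, -0.1, -1.6]
grip_width: 25.1
```

Run:
```python
from h import *
p,d=cams.read_camera("side");cv2.imwrite("pics/s3.png",cv2.resize(p[90:220,190:350,::-1],None,fx=4,fy=4))
s=readout.sense();print(s["ee_pos"],s["ft_force"])
```

```text
[477.06780197 424.03882842  98.52605825] [ 0.22072688 -0.49562908 -1.66922286]
```

View pics/s3.png

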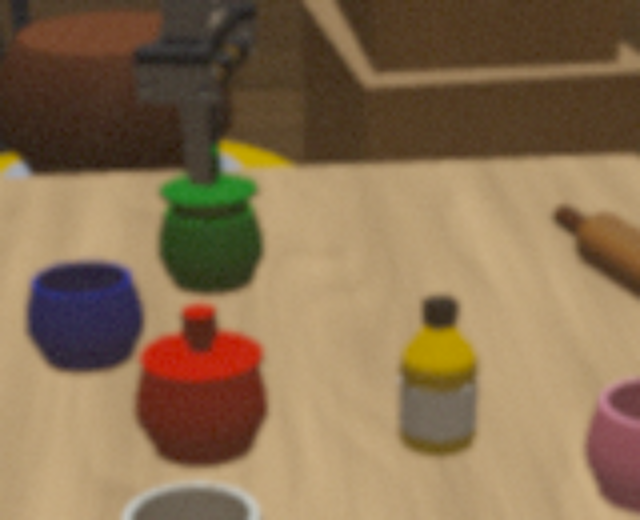

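The red lid looks seated. The green lid is above its jar (crop (210,190)) and needs about +1.2, +2.6 mm before lowering.

Request:
carry_out --series '[[1,[0.05,0.1,-0.2],[0,0,0]],[1,[0.05,0.1,-0.4],[0,0,0]],[1,[0.05,0.1,-0.55],[0,0,0]],[1,[0.05,0.1,-0.63],[0,0,0]],[1,[0.05,0.1,-0.67],[0,0,0]]]'

```text
time_s: 9.75
ee_pos: [478.1, 426.3, 81.3]
orientation: [0.556, -0.556, -0.435, 0.439]
ft_force: [-0.9, -1.0, 6.0]
grip_width: 25.1
```

Request:
carry_out --series '[[1,[0,0,-0.04],[0,0,0]],[1,[0,0,-0.04],[0,0,0]]]'

```text
time_s: 9.92
ee_pos: [478.2, 426.4, 81.3]
orientation: [0.556, -0.556, -0.435, 0.439]
ft_force: [-1.5, -2.8, 6.6]
grip_width: 25.2
```

Seated (fz ≈ 6.6 N). Release.

Request:
carry_out --series '[[0.2,[0,0,0],[0,0,0]],[0.0,[0,0,0],[0,0,0]],[-0.3,[0,0,0],[0,0,0]],[-0.6,[0,0,0],[0,0,0]],[-1,[0,0,0.2],[0,0,0]]]'

```text
time_s: 10.33
ee_pos: [477.7, 425.9, 85.5]
orientation: [0.556, -0.556, -0.434, 0.44]
ft_force: [-0.1, -0.8, -0.1]
grip_width: 56.3
```

Request:
carry_out --series '[[-1,[0,0,0.5],[0,0,0]],[-1,[0,0,1.4],[0,0,0]],[-1,[0,0,2.4],[0,0,0]],[-1,[0,-0.7,3.4],[0,0,0]],[-1,[0,-2,3.4],[0,0,0]]]'

```text
time_s: 10.75
ee_pos: [480.3, 379.8, 176.7]
orientation: [0.556, -0.555, -0.438, 0.437]
ft_force: [1.3, -0.6, 1.0]
grip_width: 89.7
```

Request:
carry_out --series '[[-1,[1.48,-8,0],[0,0,0]],[-1,[1.48,-8,0],[0,0,0]],[-1,[1.48,-8,0],[0,0,0]],[-1,[1.48,-8,0],[0,0,0]],[-1,[1.48,-8,0],[0,0,0]]]'

```text
time_s: 11.17
ee_pos: [517.6, 177.3, 178.0]
orientation: [0.556, -0.555, -0.439, 0.437]
ft_force: [0.7, 0.3, -0.1]
grip_width: 91.7
```

Request:
carry_out --series '[[-1,[1.48,-8,0],[0,0,0]],[-1,[1.48,-8,0],[0,0,0]],[-1,[1.48,-8,0],[0,0,0]],[-1,[1.48,-8,0],[0,0,0]],[-1,[1.48,-8,0],[0,0,0]]]'

```text
time_s: 11.58
ee_pos: [555.0, -25.0, 179.4]
orientation: [-0.555, 0.556, 0.439, -0.436]
ft_force: [1.4, 0.4, 0.4]
grip_width: 92.0
```

Request:
carry_out --series '[[-1,[1.48,-8,-1],[0,0,0]],[-1,[1.48,-8,-1],[0,0,0]],[-1,[1.48,-8,-1],[0,0,0]],[-1,[1.48,-8,-1],[0,0,0]],[-1,[1.48,-8,-1],[0,0,0]]]'

```text
time_s: 12.0
ee_pos: [592.3, -227.4, 155.5]
orientation: [-0.555, 0.556, 0.439, -0.436]
ft_force: [0.4, 0.2, -1.0]
grip_width: 92.1
```

Request:
carry_out --series '[[-1,[0.4,-1.76,-0.5],[0,0,0]],[-1,[0.4,-1.76,-1.2],[0,0,0]],[-1,[0.4,-1.76,-2.2],[0,0,0]],[-1,[0.4,-1.76,-3],[0,0,0]],[-1,[0.4,-1.76,-3],[0,0,0]]]'

```text
time_s: 12.42
ee_pos: [599.9, -270.8, 77.3]
orientation: [0.557, -0.554, -0.438, 0.437]
ft_force: [-1.5, 0.4, -0.7]
grip_width: 91.7
```

Shift (2.3, -0.7) and down to ≈21.5.

Request:
carry_out --series '[[-1,[0.08,-0.03,-0.6],[0,0,0]],[-1,[0.08,-0.03,-1.3],[0,0,0]],[-1,[0.08,-0.03,-1.9],[0,0,0]],[-1,[0.08,-0.03,-2.15],[0,0,0]],[-1,[0.08,-0.03,-2.2],[0,0,0]]]'

```text
time_s: 12.83
ee_pos: [601.7, -271.3, 21.8]
orientation: [0.557, -0.554, -0.438, 0.437]
ft_force: [-0.3, 0.3, -0.3]
grip_width: 91.7
```

Request:
carry_out --series '[[-0.5,[0.02,0,0],[0,0,0]],[1,[0.02,0,0],[0,0,0]],[1,[0.02,0,0],[0,0,0]],[1,[0.02,0,0],[0,0,0]],[1,[0.02,0,0],[0,0,0]]]'

```text
time_s: 13.25
ee_pos: [602.6, -271.5, 22.5]
orientation: [0.557, -0.554, -0.438, 0.437]
ft_force: [0.0, -0.8, -0.4]
grip_width: 60.6
```

Request:
carry_out --series '[[1,[0,0,0],[0,0,0]],[1,[0,0,0],[0,0,0]],[1,[0,0,0],[0,0,0]],[1,[0,0,0],[0,0,0]],[1,[0,0,0],[0,0,0]]]'

```text
time_s: 13.67
ee_pos: [602.6, -271.4, 22.5]
orientation: [0.557, -0.554, -0.438, 0.437]
ft_force: [-0.1, -0.5, 0.5]
grip_width: 27.4
```

Request:
carry_out --series '[[1,[0,0,0],[0,0,0]],[1,[0,0,0.4],[0,0,0]],[1,[0,0,1.4],[0,0,0]],[1,[0,0,2.6],[0,0,0]],[1,[0,0,3.8],[0,0,0]]]'

```text
time_s: 14.08
ee_pos: [601.9, -271.1, 118.4]
orientation: [0.557, -0.554, -0.438, 0.437]
ft_force: [0.6, 0.2, -0.8]
grip_width: 25.2
```

Request:
carry_out --series '[[1,[-0.5,0.5,0.3],[0,0,0]],[1,[-1.4,1.6,0.3],[0,0,0]],[1,[-2.4,2.8,0.3],[0,0,0]],[1,[-3.4,4,0.3],[0,0,0]],[1,[-4.3,5.1,0.3],[0,0,0]]]'

```text
time_s: 14.5
ee_pos: [492.6, -142.3, 126.3]
orientation: [0.558, -0.554, -0.438, 0.437]
ft_force: [1.2, 0.3, -1.6]
grip_width: 25.3
```

Shift (-29.4, 34.0), z to 100.

Request:
carry_out --series '[[1,[-0.7,0.8,0],[0,0,0]],[1,[-1.18,1.36,-0.2],[0,0,0]],[1,[-1.18,1.36,-0.6],[0,0,0]],[1,[-1.18,1.36,-1],[0,0,0]],[1,[-1.18,1.36,-1.05],[0,0,0]]]'

```text
time_s: 14.92
ee_pos: [463.0, -108.5, 99.0]
orientation: [0.558, -0.554, -0.438, 0.437]
ft_force: [-1.0, 0.5, -3.0]
grip_width: 24.7
```

Run:
```python
from h import *
p,d=cams.read_camera("side");cv2.imwrite("pics/s4.png",cv2.resize(p[130:260,170:330,::-1],None,fx=4,fy=4))
s=readout.sense();print(s["ee_pos"],s["ft_force"])
```

```text
[ 463.15583009 -108.68772376   99.15279882] [-0.45799258 -0.22326024 -1.59149181]
```

View pics/s4.png

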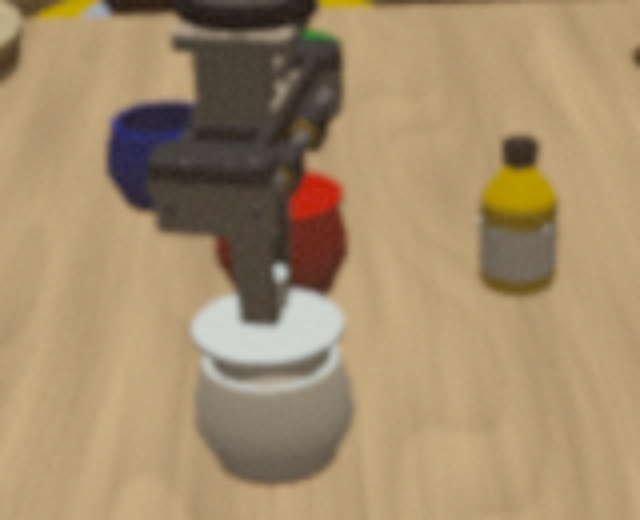

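The white lid is over its jar (crop disc (268,325), rim about (275,355)) but looks a little tilted. I'll measure that with a plane fit.

Run:
```python
from h import *
e=readout.sense()["ee_pos"]
for n in("side","top"):
    p,d=cams.read_camera(n);W=cloud(n,d)
    r=np.hypot(W[...,0]-e[0],W[...,1]-e[1]); m=(r<46)&(r>20)&(W[...,2]>82)&(W[...,2]<100)&(p.min(-1)>90)
    Q=W[m]; print(n,len(Q))
    if len(Q)<30: continue
    c=circ(Q);A=np.c_[Q[:,:2]-c[:2],np.hypot(*(Q[:,:2]-c[:2]).T),np.ones(len(Q))]
    k=np.linalg.lstsq(A,Q[:,2],rcond=None)[0];print(c,k.round(3))
    i,j=np.nonzero(m);print("px",cv2.minAreaRect(np.c_[j,i].astype(np.int32)))
```

```text
side 436
(462.1, -109.0, 45.1, 436) [ 4.0000e-03  2.0000e-02 -1.6700e-01  9.7087e+01]
px ((236.48475646972656, 211.78680419921875), (18.737974166870117, 37.33345413208008), 85.91438293457031)
top 31
(423.7, -111.9, 10.8, 31) [1.5400e-01 6.7000e-02 8.2000e-02 8.9798e+01]
px ((333.5, 270.0), (4.0, 9.0), 90.0)
```

The tilt is only about 0.02 rad and the offset about 1 mm. Lowering.

Request:
carry_out --series '[[1,[0.03,0.02,-0.2],[0,0,0]],[1,[0.03,0.02,-0.4],[0,0,0]],[1,[0.03,0.02,-0.55],[0,0,0]],[1,[0.03,0.02,-0.61],[0,0,0]],[1,[0.03,0.02,-0.64],[0,0,0]]]'

```text
time_s: 15.48
ee_pos: [464.1, -108.4, 83.4]
orientation: [0.558, -0.554, -0.437, 0.437]
ft_force: [-0.5, 0.7, -1.8]
grip_width: 25.0
```

Request:
carry_out --series '[[1,[0,0,-0.04],[0,0,0]],[1,[0,0,-0.04],[0,0,0]]]'

```text
time_s: 15.65
ee_pos: [464.1, -108.4, 82.4]
orientation: [0.558, -0.554, -0.437, 0.437]
ft_force: [-0.1, -0.1, -1.2]
grip_width: 24.8
```

Request:
carry_out --series '[[1,[0,0,-0.04],[0,0,0]],[1,[0,0,-0.04],[0,0,0]]]'

```text
time_s: 15.82
ee_pos: [464.3, -108.4, 82.2]
orientation: [0.558, -0.554, -0.437, 0.437]
ft_force: [-3.0, 1.2, 10.6]
grip_width: 25.3
```

Seated (10.6 N). Release, rise, head toward the blue lid.

Request:
carry_out --series '[[0.2,[0,0,0.02],[0,0,0]],[0.0,[0,0,0],[0,0,0]],[-0.3,[0,0,0],[0,0,0]],[-0.6,[0,0,0],[0,0,0]],[-1,[0,0,0.2],[0,0,0]]]'

```text
time_s: 16.23
ee_pos: [463.7, -108.3, 86.7]
orientation: [0.558, -0.553, -0.437, 0.437]
ft_force: [-0.1, 0.6, -0.3]
grip_width: 56.4
```

Request:
carry_out --series '[[-1,[0,0,0.5],[0,0,0]],[-1,[0,0,1.4],[0,0,0]],[-1,[0,0,2.4],[0,0,0]],[-1,[-0.2,-0.7,3.2],[0,0,0]],[-1,[-0.6,-2,3.2],[0,0,0]]]'

```text
time_s: 16.65
ee_pos: [451.5, -157.9, 170.7]
orientation: [0.556, -0.554, -0.439, 0.437]
ft_force: [1.2, -0.8, 0.3]
grip_width: 89.8
```

Blue lid at (389.2,-280): shift (-62.3,-122.1), z to 80.

Request:
carry_out --series '[[-1,[-2.49,-4.88,-1],[0,0,0]],[-1,[-2.49,-4.88,-1.8],[0,0,0]],[-1,[-2.49,-4.88,-2.6],[0,0,0]],[-1,[-2.49,-4.88,-3.5],[0,0,0]],[-1,[-2.49,-4.88,-3.6],[0,0,0]]]'

```text
time_s: 17.07
ee_pos: [385.7, -281.1, 77.0]
orientation: [0.558, -0.553, -0.438, 0.436]
ft_force: [-0.3, 0.7, -0.4]
grip_width: 91.8
```

Request:
carry_out --series '[[-1,[0.13,0.04,-0.6],[0,0,0]],[-1,[0.13,0.04,-1.3],[0,0,0]],[-1,[0.13,0.04,-1.9],[0,0,0]],[-1,[0.13,0.04,-2.15],[0,0,0]],[-1,[0.13,0.04,-2.2],[0,0,0]]]'

```text
time_s: 17.48
ee_pos: [388.8, -279.3, 21.5]
orientation: [0.559, -0.553, -0.438, 0.437]
ft_force: [-0.3, 0.3, -0.2]
grip_width: 91.7
```

Request:
carry_out --series '[[-0.5,[0,0,0],[0,0,0]],[1,[0,0,0],[0,0,0]],[1,[0,0,0],[0,0,0]],[1,[0,0,0],[0,0,0]],[1,[0,0,0],[0,0,0]]]'

```text
time_s: 17.9
ee_pos: [389.1, -279.5, 22.1]
orientation: [0.559, -0.553, -0.438, 0.437]
ft_force: [-0.4, 0.0, 0.4]
grip_width: 60.5
```

Request:
carry_out --series '[[1,[0,0,0],[0,0,0]],[1,[0,0,0],[0,0,0]],[1,[0,0,0],[0,0,0]],[1,[0,0,0],[0,0,0]],[1,[0,0,0],[0,0,0]]]'

```text
time_s: 18.32
ee_pos: [389.0, -279.5, 22.1]
orientation: [0.559, -0.553, -0.438, 0.437]
ft_force: [0.0, 0.2, 0.3]
grip_width: 27.5
```

Request:
carry_out --series '[[1,[0,0,0],[0,0,0]],[1,[0,0,0.4],[0,0,0]],[1,[0,0,1.4],[0,0,0]],[1,[0,0,2.7],[0,0,0]],[1,[0,0,4],[0,0,0]]]'

```text
time_s: 18.73
ee_pos: [388.2, -278.9, 123.2]
orientation: [0.559, -0.552, -0.437, 0.437]
ft_force: [0.5, -0.6, -1.2]
grip_width: 25.0
```

Request:
carry_out --series '[[1,[0,0.5,1],[0,0,0]],[1,[0,1.5,1.3],[0,0,0]],[1,[0,2.8,1.3],[0,0,0]],[1,[0,4.1,1.3],[0,0,0]],[1,[0,5.5,1.3],[0,0,0]]]'

```text
time_s: 19.15
ee_pos: [387.9, -140.5, 156.6]
orientation: [0.559, -0.553, -0.437, 0.436]
ft_force: [-0.7, 0.2, -1.3]
grip_width: 25.1
```

Request:
carry_out --series '[[1,[-0.1,1.4,0],[0,0,0]],[1,[-0.1,2.9,0],[0,0,0]],[1,[-0.1,4.4,0],[0,0,0]],[1,[-0.1,5.9,0],[0,0,0]],[1,[-0.1,7.4,0],[0,0,0]]]'

```text
time_s: 19.57
ee_pos: [384.8, 46.2, 157.2]
orientation: [0.559, -0.553, -0.437, 0.436]
ft_force: [1.4, 0.2, -2.2]
grip_width: 25.0
```

Target (375.5,274): shift (-9.3, 227.8).

Request:
carry_out --series '[[1,[-0.1,1.4,0],[0,0,0]],[1,[-0.2,2.9,0],[0,0,0]],[1,[-0.3,4.4,0],[0,0,0]],[1,[-0.37,5.9,0],[0,0,0]],[1,[-0.37,7.3,-0.2],[0,0,0]]]'

```text
time_s: 19.98
ee_pos: [375.1, 231.0, 153.5]
orientation: [0.559, -0.553, -0.438, 0.436]
ft_force: [1.4, -0.0, -1.9]
grip_width: 25.3
```

Shift (0.3, 43), z to ≈100.

Request:
carry_out --series '[[1,[0,0.9,-0.2],[0,0,0]],[1,[0.01,1.6,-0.7],[0,0,0]],[1,[0.01,1.72,-1.3],[0,0,0]],[1,[0.01,1.72,-1.9],[0,0,0]],[1,[0.01,1.72,-2.1],[0,0,0]]]'

```text
time_s: 20.4
ee_pos: [374.1, 273.7, 99.7]
orientation: [0.559, -0.553, -0.438, 0.437]
ft_force: [-0.7, -0.1, -1.9]
grip_width: 25.1
```

Run:
```python
from h import *
p,d=cams.read_camera("side");cv2.imwrite("pics/s5.png",cv2.resize(p[90:220,150:310,::-1],None,fx=4,fy=4))
s=readout.sense();print(s["ee_pos"],s["ft_force"])
```

```text
[373.99903319 273.26084018  99.61364726] [-1.01472603 -1.18110745 -1.68392653]
```

View pics/s5.png

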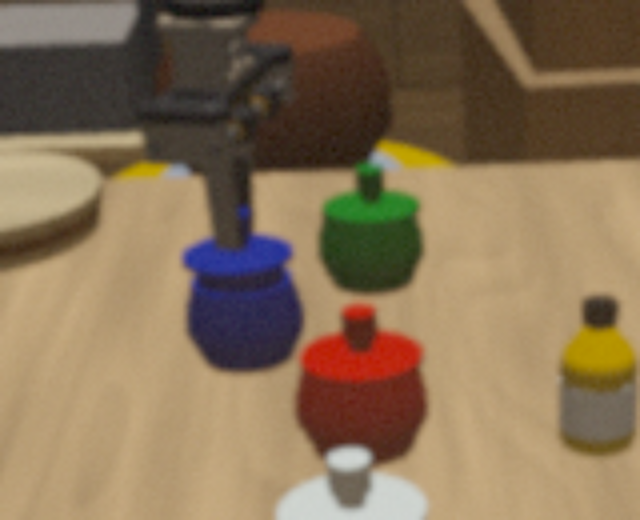

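Green and red look home. The blue disc (238,253) sits slightly left of its jar (245,310), so I'll measure the offset.

Run:
```python
from h import *
p,d=cams.read_camera("side");W=cloud("side",d);e=readout.sense()["ee_pos"];print(e)
m=(np.hypot(W[...,0]-376,W[...,1]-272)<58)&(p[...,2]>1.6*p[...,1])&(p[...,2]>60)
Q=W[m&(W[...,2]>80)&(W[...,2]<100)];c=circ(Q);print(c,Q.min(0),Q.max(0))
A=np.c_[Q[:,:2]-c[:2],np.hypot(*(Q[:,:2]-c[:2]).T),np.ones(len(Q))];print(np.linalg.lstsq(A,Q[:,2],rcond=None)[0].round(3))
J=W[m&(W[...,2]>58)&(W[...,2]<72)];print("jar x",J[:,0].min(),J[:,0].max())
J=W[m&(W[...,2]>10)&(W[...,2]<40)];print("belly x",J[:,0].min(),J[:,0].max())
```

```text
[374.48966294 273.3685648  100.53161885]
(375.7, 266.8, 41.6, 194) [334.86551777 228.27536689  80.02022134] [416.5080699  304.77128474  97.42546774]
[-9.0000e-03  4.9000e-02 -1.1000e-01  9.6358e+01]
jar x 339.40541533336705 414.900718618224
belly x 340.4987350784947 419.052214412153
```

The offset is only 1–2 mm, well inside the play. Shift +1.5, +0.6 mm and lower.

Request:
carry_out --series '[[1,[0.06,0.02,-0.2],[0,0,0]],[1,[0.06,0.02,-0.4],[0,0,0]],[1,[0.06,0.02,-0.57],[0,0,0]],[1,[0.06,0.02,-0.66],[0,0,0]],[1,[0.06,0.02,-0.71],[0,0,0]]]'

```text
time_s: 20.92
ee_pos: [376.0, 273.7, 82.6]
orientation: [0.559, -0.553, -0.437, 0.436]
ft_force: [-0.2, -0.2, -1.5]
grip_width: 25.1
```

Request:
carry_out --series '[[1,[0,0,-0.04],[0,0,0]],[1,[0,0,-0.04],[0,0,0]]]'

```text
time_s: 21.08
ee_pos: [376.1, 273.7, 82.0]
orientation: [0.559, -0.553, -0.437, 0.436]
ft_force: [-0.8, -1.0, 2.5]
grip_width: 25.3
```

Touching at the expected height. Release and retreat straight up.

Request:
carry_out --series '[[0.2,[0,0,0],[0,0,0]],[0.0,[0,0,0],[0,0,0]],[-0.3,[0,0,0],[0,0,0]],[-0.6,[0,0,0],[0,0,0]],[-1,[0,0,0.2],[0,0,0]]]'

```text
time_s: 21.5
ee_pos: [375.6, 273.4, 86.5]
orientation: [0.559, -0.553, -0.437, 0.437]
ft_force: [-0.5, -0.8, -0.8]
grip_width: 56.5
```

Request:
carry_out --series '[[-1,[0,0,0.5],[0,0,0]],[-1,[0,0,1.4],[0,0,0]],[-1,[0,0,2.4],[0,0,0]],[-1,[0,0,3.6],[0,0,0]],[-1,[0,0,4.8],[0,0,0]]]'

```text
time_s: 21.92
ee_pos: [375.2, 273.1, 207.9]
orientation: [0.559, -0.553, -0.436, 0.437]
ft_force: [1.0, 0.2, 0.1]
grip_width: 89.4
```

Request:
carry_out --series '[[-1,[-4,7,1],[0,0,0]],[-1,[-4,7,1],[0,0,0]],[-1,[-4,7,1],[0,0,0]],[-1,[-4,7,1],[0,0,0]],[-1,[-4,7,1],[0,0,0]]]'

```text
time_s: 22.33
ee_pos: [273.8, 450.0, 233.9]
orientation: [0.559, -0.553, -0.437, 0.437]
ft_force: [1.4, 0.2, -0.1]
grip_width: 92.0
```

Run:
```python
from h import *
print(readout.sense()["ee_pos"])
W={}
for n in("top","side"):
    p,d=cams.read_camera(n);W[n]=cloud(n,d);cv2.imwrite(f"pics/{n}F.png",p[:,:,::-1])
for k,(x,y) in dict(g=(478.3,426.7),b=(375.5,274),r=(469,109.2),w=(463.2,-108.3)).items():
    for n,w in W.items():
        r=np.hypot(w[...,0]-x,w[...,1]-y)
        K=w[(r<45)&(w[...,2]>98)&(w[...,2]<112)];D=w[(r<55)&(w[...,2]>66)&(w[...,2]<80)]
        c=circ(D);A=np.c_[D[:,:2]-c[:2],np.hypot(*(D[:,:2]-c[:2]).T),np.ones(len(D))]
        print(k,n,"knob",circ(K),K[:,2].max().round(1),"disc",c,np.linalg.lstsq(A,D[:,2],rcond=None)[0].round(3))
for k,(x,y) in dict(bottle=(637,95),puck=(515.6,-416)).items():
    for n,w in W.items():
        print(k,n,circ(w[(np.hypot(w[...,0]-x,w[...,1]-y)<45)&(w[...,2]>30)]))
```

```text
[273.75360785 449.97025976 233.93384487]
g top knob (480.3, 425.2, 13.5, 109) 110.2 disc (479.9, 426.3, 44.9, 924) [ 4.0000e-03 -4.0000e-03 -1.3500e-01  7.8076e+01]
g side knob (480.5, 424.5, 13.5, 32) 109.0 disc (478.1, 425.4, 46.8, 188) [ 7.0000e-03  4.0000e-02 -1.6900e-01  8.0763e+01]
b top knob (376.5, 273.1, 12.8, 107) 109.8 disc (376.9, 274.2, 44.5, 984) [-4.0000e-03 -3.0000e-03 -1.2200e-01  7.7877e+01]
b side knob (376.1, 272.0, 12.7, 41) 109.3 disc (377.8, 273.5, 47.0, 245) [-7.0000e-03  3.3000e-02 -1.6600e-01  8.0481e+01]
r top knob (470.7, 109.7, 12.7, 98) 110.8 disc (470.4, 109.9, 44.0, 954) [-0.0000e+00 -7.0000e-03 -1.3400e-01  7.8368e+01]
r side knob (471.4, 107.1, 13.1, 52) 109.3 disc (469.8, 110.6, 45.3, 329) [ 9.0000e-03  2.6000e-02 -1.7200e-01  8.0395e+01]
w top knob (463.7, -107.9, 12.8, 103) 111.0 disc (464.0, -108.2, 44.0, 971) [-1.0000e-03  1.0000e-03 -1.2300e-01  7.8373e+01]
w side knob (464.8, -108.7, 14.3, 81) 109.1 disc (463.7, -108.2, 45.2, 538) [ 1.0000e-03  2.0000e-02 -1.5500e-01  7.9734e+01]
bottle top (637.1, 96.5, 28.3, 464)
bottle side (637.3, 93.5, 28.3, 492)
puck top (515.4, -416.4, 33.5, 661)
puck side (516.2, -416.3, 33.9, 1169)
```

View pics/sideF.png

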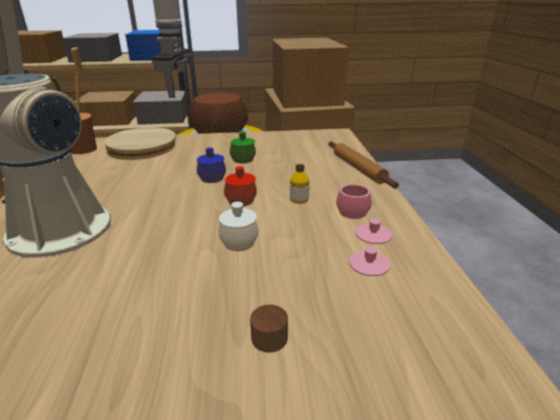

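All four lids sit level on their own jars: green (243,148), blue (211,165), red (240,186) and white (238,225). The bottle (300,185) and puck (269,328) haven't moved. Handing in.

```bash
python3 -c "
from rig import finish_job
print(finish_job())"
```

```text
the job is handed in; nothing more can be done
None
```

All four lids are on the jars of their own colour, and the job is handed in after about 22 s of robot time. I gripped each lid by its knob, lowered it until it touched the rim at the expected height, then released it. The arm finished well clear of everything.

**Centring:** in the final pictures each lid is within about 2–3 mm of where its jar's mouth was measured at the start. I did not measure the jars again once they were covered.

**Height:** the knob tops read 109–111 mm high, against 106 mm expected. Single-point depth noise and the bench itself reading about 1 mm high probably account for that; contact was felt within about 1 mm of the seated height on all four.

**Level:** the two cameras disagreed slightly on tilt. The top camera gave under 0.01 rad. The side camera gave 0.02–0.04 rad, but it saw mainly the near side of each disc, so I trusted the top view. Both are under the 0.08 rad limit.

**Bottle and puck:** their positions agree with the start to within about 1 mm. The pink look-alikes were left alone.

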